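# Tip the cover into its nest and clamp it

## Robot

A 6-joint arm with a two-finger parallel gripper is mounted at the origin on the work surface. World frame = base frame: x ahead of the robot, y to its left, z up, the work surface at z = 0. Lengths are in mm, angles in rad, forces in N, time in s.
With the tool pointing down it reaches from about 250 to 725 mm from the base axis. Payload 9.7 kg.
Tool frame: the origin (TCP) lies midway between the tips of the shut fingers; the grasp point (between the pads) lies 19 mm behind it; y points along the fingers, x is the direction in which the jaws open and shut, and the axes are right-handed (so a half turn about y gives the same grasp; the last joint's range is limited). The gripper opens to 85 mm and grips with 20 to 120 N. Pads are 22 mm wide; open, the fingers measure 114 mm over their backs; the gripper's body (76 mm by 85 mm) begins 54 mm behind the grasp point. The pads swing forward as they close: fully open they stand 13 mm farther back than shut.
Start: joints at [1.317, 0.087, 0.176, 1.66, 0, 1.571], TCP at [138.094, 532.379, 231.284] pointing down, gripper open.
Joint ranges: [-3.13, 3.13], [-0.85, 1.81], [-1.15, 1.24], [-2.2, 2.28], [-1.44, 1.52], [-3.14, 3.14]. Speed limits (rad/s): [2.22, 2.22, 2.57, 3.14, 3.14, 3.14].

## Interface

Orientations are given as [roll, pitch, yaw] about the fixed x, y, z axes, in that order (R = Rz(yaw) Ry(pitch) Rx(roll)).
In Python, from cell import robot gives the robot as it stands.
- The arm moves only by the tool send_rows, never from a script. Its argument "moves" is a list of rows, each a list of 3 entries, a list of its own where there are three numbers: the shift along the tool's x, y, z in mm, then the turn, a rotation vector about the tool's x, y, z in rad, then the finger opening in mm, from 0 to 85.4. A call has 1 to 12 rows; each row shifts and turns the commanded pose from where the row before left it, along the tool's axes as they then stand; what a row does not reach is not made up. A row lasts 1/12 s, in which the tool goes at most 41.7 mm and 7.16 degrees, less where a joint would pass 70% of its speed; a pose out of reach is approached as far as the arm can. A call with a gripper value outside its range is refused whole. The fingers move at their own pace and stop on an object; "grip_force" is the grip in N (left out, the last holds). Time passes only in rows, so rows that do not move let the fingers close. It gives the time, the measured TCP pose, the force and the opening at its end, in the units of the state.
- robot.read_state(): the state, without advancing time (a new reading comes with each control period).
- robot.camera(name): name is "side" or "top"; returns (picture, depth): 384x512x3 uint8, red, green, blue; 384x512 float32, mm along the optical axis (not along the pixel's ray), 0 where there is no reading.
- robot.camera_model(name): a dict with "mtx" (3x3 intrinsics, pixels), "k1" (the pictures are not rectified: a ray, as slopes to the right and down, at radius r is drawn at 1 + k1 r^2 times it, then the intrinsics apply), "rvec" (rotation vector, rad) and "tvec" (3), from world to camera coordinates, as OpenCV has them. Camera axes: x right, y down, z forward; pixel columns grow to the right and rows downward; lengths in mm; the calibration is good to about 2 mm. A picture is of the moment at which its call begins. camera_model takes no time and is no camera call.
- robot.close_job(): hands the job in, once; it reports no verdict.
The state is a dict: "time": time; "joint_pos": joint angles; "joint_vel": joint speeds; "tau": joint torques, N m; "eef_pos": TCP position; "eef_rot": TCP orientation; "force": force on the tool from outside, world axes, zero at the start; "torque": the same for the moment, N m; "grip_width": opening from 0.0 (shut) to 1.0 (fully open).
Only numpy, scipy, OpenCV 4.12 (cv2) and the standard library are available. Lean on these libraries where they do the work, as an engineer would, in place of code of your own. Each camera call takes 0.05 s, during which the arm holds its last target. There are 200 camera calls.

## Task

A blue moulded cover stands on edge in the clamping fixture, leaning back against the fixture's two steel posts. Without picking it up, push its top edge over from behind so that it drops flat onto the white nest, then push it back along the nest until its rear edge is fully home against both posts, and only then push the red clamp handle all the way down so that the pad holds the cover. Leave everything else on the bench as it is.

Things in the scene. Friction and masses are not known exactly. Their poses are not given: they have to be found in the camera images.
- fixture: clamping fixture, fixed: dark steel plate with a white nest block. Origin on the bench under the nest; x points from the nest's open front to its rear posts, y to the side where the clamp stands, z up. Nest floor (white, flat) 30 mm above the bench, x -70 to +62 mm, y -66 to +66 mm. Space behind the posts is free. Clamp body at x -12 to 32, y 80 to 160 mm, 73 mm high
- post_a (a point): front of the rear post at the fixture's y = -30 mm, at nest floor height (fixture x = +45 mm). The two posts are steel, 12 mm diameter, 40 mm tall (tops 70 mm above the bench)
- post_b (a point): the same for the other rear post, at y = +30 mm. Lower guide pins, 10 mm diameter and 10 mm tall, stand at fixture x = +30, y = -59 and +59 mm, 108 mm apart between their faces
- cover: loose blue plastic cover, 100 to 210 g, a shallow shell 100 mm wide, 70 mm high, 14 mm thick. Origin: middle of the narrow face it stands on at the start; its z runs to the top edge, y along the width, x through the thickness to its slotted outer face. At the start it leans back 9 degrees, outer face on the posts, top edge 100 mm above the bench, 30 mm above the posts' tops
- cover_mid (a point): the middle of the cover, 35 mm from the edge it stands on. Lying flat, outer face up, the cover's x points up, its z to the nest's front, its upper face is 44 mm above the bench; its origin is then on its rear edge and fully home at fixture x = +45 mm. Tipped over, it comes to rest some 10 to 30 mm short of that
- clamp_handle (a joint): toggle clamp handle: 0 = open (rising outwards at 50 degrees), 0.95 rad = fully down (about level, clamped, upper side 70 mm above the bench). Pivot along fixture x, at x = 10, y = +142 mm, 66 mm above the bench; it points to fixture +y. 105 mm long, the outer 75 mm a round-ended red grip 16 mm thick. Stays where left; 2 to 10 N push it down
- handle_end (a point): the free end of the red clamp handle, on its middle line, 105 mm from its pivot
- clamp_arm: the clamp's steel arm with a red-tipped spindle, moved by the handle. Origin on its pivot (fixture x = 10, y = +98 mm, 66 mm above the bench). Open, it stands upright, about 158 mm above the bench; as the handle goes down it swings towards fixture -y and its pad comes onto the flat cover at about x = 10, y = +15 mm
- threadlock: bystander: small red bottle standing, 34 mm diameter, 85 mm tall, origin under its middle; leave alone
- screw_dish: bystander: small blue dish of screws, 75 x 60 x 22 mm, origin under its middle; leave alone
- spare_cover: bystander: a second blue cover lying flat on the bench, 70 x 100 x 14 mm, origin under its middle; leave alone
- screwdriver: bystander: yellow-handled screwdriver lying on the bench, 190 mm long; leave alone
- brush: bystander: cleaning brush lying on the bench, 180 mm long; leave alone
- calliper: bystander: digital calliper lying on the bench, 210 x 60 x 14 mm; leave alone
Mind the look-alikes: they are no part of the job. Leave any brown or green look-alike of the cover alone.

How it is judged:
By the outcome, as a careful person would: the job done as asked, in the order asked, and still so for the second after the job is handed in, with the robot touching nothing.
It also fails if it takes over 51 s, if anything falls off the work surface, if the arm or the gripper's body presses on something with over 40 N, if the wrist force passes 120 N, or if a joint passes its speed limit or range.

## Working session

There is one attempt and no reset: what is moved stays moved. The work goes in short steps, Python scripts to look and compute and a tool call to move; the robot and the scene stay as the last step left them, time stands still between calls to the robot, and variables do not carry over. Pictures are saved under pics/ and viewed, about 8 in all and at most 12, crops included, and the job is handed in when it is done.

Besides the shell and the picture viewer there is one more tool, called after "Request:" as name([rows], argument=value, ...), one row to a line, values as JSON. send_rows: Moves the arm, as the interface text tells. Its arguments: {"type":"object","properties":{"moves":{"type":"array"},"grip_force":{"type":"number"}},"required":["moves"]}

```bash
mkdir -p pics; ls; python3 - <<'E'
from cell import robot
import cv2,numpy as np
np.set_printoptions(precision=4,suppress=True)
print(robot.read_state())
for n in("side","top"):
    p,d=robot.camera(n); cv2.imwrite(f"pics/{n}0.png",p[:,:,::-1]); np.save(f"{n}_d.npy",d); np.save(f"{n}_p.npy",p)
    print(n,robot.camera_model(n))
a=cv2.imread("pics/side0.png");b=cv2.imread("pics/top0.png")
E
```

```text
pics
{'time': 0.0, 'joint_pos': array([ 1.317 ,  0.0875,  0.1751,  1.6598, -0.    ,  1.5708]), 'joint_vel': array([0.0004, 0.0014, 0.0016, 0.0004, 0.0007, 0.0003]), 'tau': array([ -0.0013, -52.0397,  46.4792,   0.0165,  -0.0001,  -0.    ]), 'eef_pos': array([138.0624, 532.139 , 230.5849]), 'eef_rot': array([-1.5708,  0.0014,  1.317 ]), 'force': array([-0.2643,  0.3593, -0.1979]), 'torque': array([ 0.0092,  0.0504, -0.058 ]), 'grip_width': 0.9984470884757523}
side {'mtx': array([[422.4121,   0.    , 250.1976],
       [  0.    , 422.4121, 192.9958],
       [  0.    ,   0.    ,   1.    ]]), 'k1': 0.014685435353801058, 'rvec': array([ 2.1629, -0.4791,  0.2356]), 'tvec': array([-478.8207,  228.0825, 1236.5971])}
top {'mtx': array([[429.4557,   0.    , 253.6721],
       [  0.    , 429.4557, 194.0919],
       [  0.    ,   0.    ,   1.    ]]), 'k1': -0.04500141677903885, 'rvec': array([ 2.1569, -2.1574,  0.1191]), 'tvec': array([   9.0728,  518.8467, 1179.7753])}
```

View pics/side0.png

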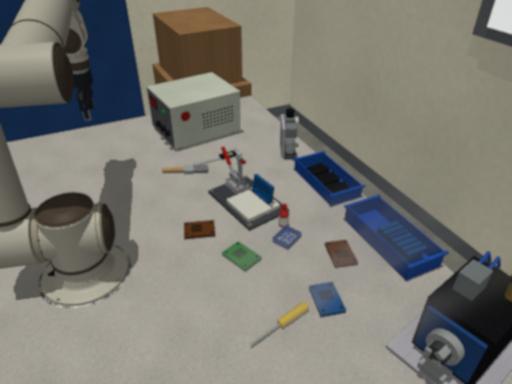

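View pics/top0.png

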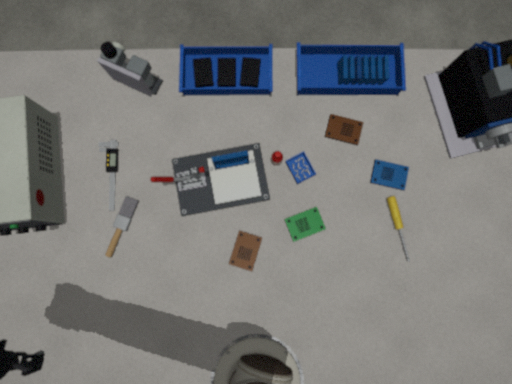

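Side view: fixture at (250,200), blue cover standing at (263,190), clamp at (233,165). Top view: fixture at (222,180), cover's top edge at (233,158), red handle at (165,180). 

Possible mix-ups in the top view: spare cover (390,174), dish (301,167), green (305,223), brown (245,250) and (344,129), blue trays (225,70) and (350,70). The target is the standing blue piece at (233,158) on the white nest. Next is a close crop and measurement.

```bash
cat > h.py <<'E'
import numpy as np,cv2
from cell import robot
np.set_printoptions(precision=3,suppress=True)
def cam(n):
    m=robot.camera_model(n);R=cv2.Rodrigues(np.array(m["rvec"]))[0];return np.array(m["mtx"]),m["k1"],R,np.array(m["tvec"]).ravel()
def rays(n,uv):
    K,k,R,t=cam(n);uv=np.atleast_2d(uv).astype(float)
    s=cv2.undistortPoints(uv[:,None],K,np.array([k,0,0,0.]))[:,0]
    return -R.T@t,np.c_[s,np.ones(len(s))],R,t
def onplane(n,uv,z):
    o,s,R,t=rays(n,uv);d=s@R;return o+d*((z-o[2])/d[:,2])[:,None]
def bydepth(n,uv,dep):
    o,s,R,t=rays(n,uv);return (s*np.asarray(dep)[:,None]-t)@R
def cloud(n,d,box):
    u0,v0,u1,v1=box;v,u=np.mgrid[v0:v1,u0:u1];u=u.ravel();v=v.ravel();z=d[v,u];k=z>0
    return np.c_[u,v][k],bydepth(n,np.c_[u,v][k],z[k])
def proj(n,P):
    K,k,R,t=cam(n);return cv2.projectPoints(np.atleast_2d(P).astype(float),cv2.Rodrigues(R)[0],t,K,np.array([k,0,0,0.]))[0][:,0]
E
python3 - <<'E'
from h import *
p=np.load("top_p.npy");d=np.load("top_d.npy");s=np.load("side_p.npy")
hsv=cv2.cvtColor(p,cv2.COLOR_RGB2HSV)
x0,y0,x1,y1=140,135,300,225
crop=p[y0:y1,x0:x1];c=cv2.resize(crop,None,fx=5,fy=5,interpolation=cv2.INTER_CUBIC);cv2.imwrite("pics/tc.png",c[:,:,::-1])
c2=s[135:235,190:300];cv2.imwrite("pics/sc.png",cv2.resize(c2,None,fx=6,fy=6,interpolation=cv2.INTER_CUBIC)[:,:,::-1])
def comp(m,seed):
    n,l,st,ce=cv2.connectedComponentsWithStats(m.astype(np.uint8));
    i=1+np.argmin(np.hypot(*(ce[1:]-seed).T)+1e3*(st[1:,4]<15)); return l==i,st[i],ce[i]
H,S,V=[hsv[...,i].astype(int) for i in range(3)]
for nm,m,seed in [("white",(V>190)&(S<40),(237,185)),("blue",(H>95)&(H<125)&(S>110),(233,158)),("dark",(V<110)&(S<90),(222,180)),("red",((H<8)|(H>172))&(S>130),(163,180))]:
    mm,st,ce=comp(m,seed); cn=max(cv2.findContours(mm.astype(np.uint8),0,2)[0],key=len)
    r=cv2.minAreaRect(cn);print(nm,st,ce,r); 
    z={"white":30,"blue":100,"dark":12,"red":110}[nm]
    print(onplane("top",cv2.boxPoints(r),z))
    v,u=np.nonzero(mm&(d>0));P=bydepth("top",np.c_[u,v],d[v,u]);print(" z pct",np.percentile(P[:,2],[1,10,50,90,99]),"mean",P.mean(0))
E
```

```text
Traceback (most recent call last):
ValueError: attempt to get argmin of an empty sequence
```

View pics/tc.png

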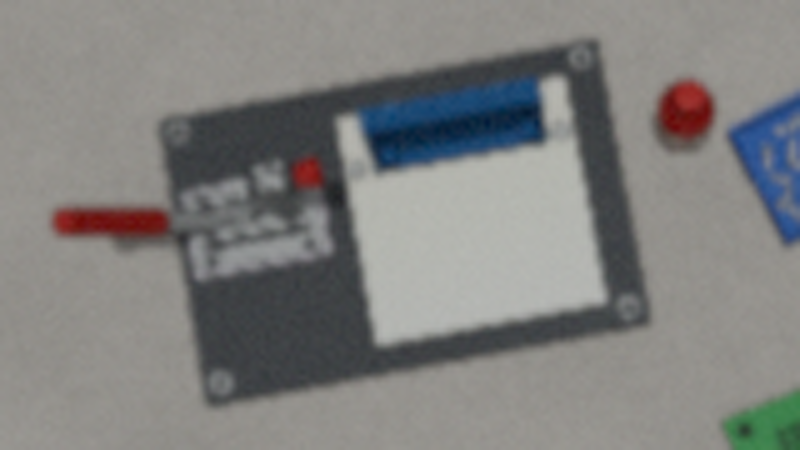

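View pics/sc.png

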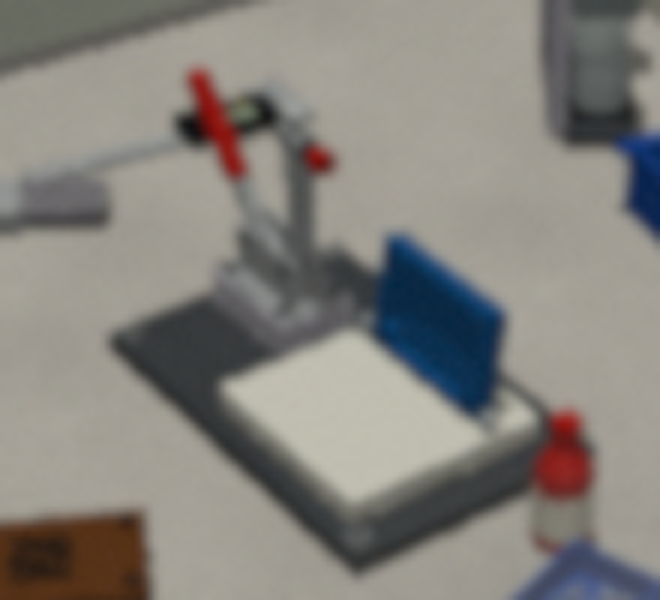

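The crops confirm the cover: it stands on the white nest, with the posts behind it and the nest's open front toward the robot. In the top crop the nest corners are at about (376,347), (607,303), (567,75) and (338,115), and the handle's tip is at (60,222). Next I fit the fixture pose.

```bash
python3 - <<'E'
from h import *
p=np.load("top_p.npy");d=np.load("top_d.npy")
hsv=cv2.cvtColor(p,cv2.COLOR_RGB2HSV)[...].astype(int);H,S,V=np.moveaxis(hsv,2,0)
print("Vs nest",p[185,237],"bench",p[230,200],"dark",p[205,195],"blue",p[155,233])
px=lambda c:(np.array(c)+.5)/5-.5+[140,135]
C=px([(376,347),(607,303),(567,75),(338,115)]) # FL(+y),FR,RR,RL
M=np.array([(-70,66),(-70,-66),(62,-66),(62,66.)])
def fit(W):
    a=M-M.mean(0);b=W[:,:2]-W[:,:2].mean(0);th=np.arctan2((a[:,0]*b[:,1]-a[:,1]*b[:,0]).sum(),(a*b).sum())
    R=np.array([[np.cos(th),-np.sin(th)],[np.sin(th),np.cos(th)]]);o=W[:,:2].mean(0)-R@M.mean(0);return th,o,R
W=onplane("top",C,30);th,o,R=fit(W);print("picked",W,th,o);print((W[:,:2]-o)@R)
# mask-based: white mask, line fits on edges front and sides
m=((V>175)&(S<60)).astype(np.uint8);n,l,st,ce=cv2.connectedComponentsWithStats(m)
i=l[185,237];print(st[i],ce[i]);v,u=np.nonzero(l==i)
# depth-based checks
uv,P=cloud("top",d,(140,135,300,225));f=np.c_[(P[:,:2]-o)@R,P[:,2]]
wh=(l[uv[:,1],uv[:,0]]==i);print("nest z med",np.median(P[wh,2]),"extent",np.percentile(f[wh],[.5,99.5],axis=0))
h=hsv[uv[:,1],uv[:,0]]
bl=(h[:,0]>95)&(h[:,0]<125)&(h[:,1]>100)&(abs(f[:,1])<70);print("blue n",bl.sum(),np.percentile(f[bl],[1,10,50,90,99],axis=0))
t=bl&(f[:,2]>92);print("top edge",t.sum(),f[t].mean(0),np.percentile(f[t],[2,98],axis=0))
rd=((h[:,0]<8)|(h[:,0]>172))&(h[:,1]>120)
r1=rd&(f[:,1]>135);print("handle",np.percentile(f[r1],[2,50,98],axis=0))
# side: independent check of fixture nest corners
s=np.load("side_p.npy");ps=lambda c:(np.array(c)+.5)/6-.5+[190,135]
for c,nm in [((222,385),"FL"),((352,505),"FR"),((540,415),"RR")]:
    w=onplane("side",[ps(c)],30)[0];print(nm,(w[:2]-o)@R)
E
```

```text
Vs nest [182 183 177] bench [152 151 145] dark [64 66 68] blue [ 26  73 116]
picked [[490.912 118.381  30.   ]
 [515.764 -11.711  30.   ]
 [646.9    10.89   30.   ]
 [623.872 141.575  30.   ]] 0.17661420106068518 [573.3    65.487]
[[-71.813  66.547]
 [-70.204 -65.888]
 [ 62.863 -66.678]
 [ 63.154  66.02 ]]
[ 211  164   49   38 1356] [234.813 182.976]
nest z med 29.074663568481853 extent [[-66.038 -60.761  22.771]
 [ 21.503  62.619  35.053]]
blue n 439 [[ 28.023 -45.37   11.117]
 [ 31.256 -36.939  33.513]
 [ 37.401   0.889  65.639]
 [ 47.33   38.153 101.023]
 [ 69.407  47.105 103.671]]
top edge 191 [40.76   0.587 99.04 ] [[ 33.767 -44.533  93.899]
 [ 48.115  45.816 103.793]]
handle [[  1.456 162.114  98.795]
 [  6.804 184.352 125.274]
 [ 13.005 207.471 149.404]]
FL [-74.169  60.94 ]
FR [-74.424 -71.314]
RR [ 58.276 -67.565]
```

```bash
cat >> h.py <<'E'
O=np.array([573.3,65.5]);TH=0.177;RF=np.array([[np.cos(TH),-np.sin(TH)],[np.sin(TH),np.cos(TH)]])
def w(x,y): return O+RF@[x,y]
def st():
    s=robot.read_state();p=s["eef_pos"];print("t",round(s["time"],2),"fix",(p[:2]-O)@RF,p[2],"yaw err",s["eef_rot"][2]-TH,"F",np.r_[RF.T@s["force"][:2],s["force"][2]],"grip",s["grip_width"]);return s
E
python3 - <<'E'
from h import *
s=robot.read_state();p=s["eef_pos"];g=w(90,0);yaw0=1.317;N=13
a0,a1=np.arctan2(p[1],p[0]),np.arctan2(g[1],g[0]);r0,r1=np.hypot(*p[:2]),np.hypot(*g);print(g,r1)
ps=[];ys=[]
for k in np.linspace(0,1,N+1):
    a=a0+(a1-a0)*k;r=r0+(r1-r0)*k;ps.append([r*np.cos(a),r*np.sin(a)]);ys.append(yaw0+(TH-yaw0)*k)
for i in range(N):
    d=np.subtract(ps[i+1],ps[i]);c,q=np.cos(ys[i]),np.sin(ys[i]);print([round(c*d[0]+q*d[1],1),round(-q*d[0]+c*d[1],1)],round(ys[i]-ys[i+1],4))
E
```

```text
[661.894  81.347] 666.8739191832323
[np.float64(6.6), np.float64(-51.3)] 0.0877
[np.float64(6.4), np.float64(-52.1)] 0.0877
[np.float64(6.1), np.float64(-53.0)] 0.0877
[np.float64(5.9), np.float64(-53.8)] 0.0877
[np.float64(5.6), np.float64(-54.7)] 0.0877
[np.float64(5.3), np.float64(-55.5)] 0.0877
[np.float64(5.0), np.float64(-56.4)] 0.0877
[np.float64(4.7), np.float64(-57.2)] 0.0877
[np.float64(4.4), np.float64(-58.1)] 0.0877
[np.float64(4.1), np.float64(-58.9)] 0.0877
[np.float64(3.8), np.float64(-59.8)] 0.0877
[np.float64(3.4), np.float64(-60.6)] 0.0877
[np.float64(3.1), np.float64(-61.4)] 0.0877
```

Request:
send_rows([
  [[4,0,-33],[0,0.057,0],0],
  [[4,0,-34],[0,0.057,0],0],
  [[4,0,-34],[0,0.057,0],0],
  [[4,0,-35],[0,0.057,0],0],
  [[4,0,-35],[0,0.057,0],0],
  [[4,0,-35],[0,0.057,0],0],
  [[4,0,-36],[0,0.057,0],0],
  [[3,0,-36],[0,0.057,0],0],
  [[3,0,-36],[0,0.057,0],0],
  [[3,0,-37],[0,0.057,0],0],
])

```text
time: 0.93
eef_pos: [458.0, 392.8, 230.6]
eef_rot: [-1.571, 0.001, 0.744]
force: [-0.2, 0.2, 0.5]
grip_width: -0.002
```

Request:
send_rows([
  [[3,0,-37],[0,0.057,0],0],
  [[3,0,-37],[0,0.057,0],0],
  [[3,0,-37],[0,0.057,0],0],
  [[3,0,-38],[0,0.057,0],0],
  [[3,0,-38],[0,0.057,0],0],
  [[3,0,-38],[0,0.057,0],0],
  [[2,0,-39],[0,0.057,0],0],
  [[2,0,-39],[0,0.057,0],0],
  [[0,0,0],[0,0.057,0],0],
  [[0,0,0],[0,0.057,0],0],
  [[0,0,0],[0,0,0],0],
])

```text
time: 1.85
eef_pos: [631.2, 147.6, 230.6]
eef_rot: [-1.571, 0.001, 0.173]
force: [-0.0, 0.1, -1.1]
grip_width: 0.0
```

```bash
python3 -c "
from h import *
st()"
```

```text
t 1.85 fix [71.396 70.585] 230.6135541138808 yaw err -0.004160060465362603 F [-0.001  0.057 -1.146] grip 0.00013298555121666497
```

Request:
send_rows([
  [[6,0,-25],[0,-0.004,0],0],
  [[6,0,-25],[0,0,0],0],
  [[5,0,-21],[0,0,0],0],
  [[0,30,0],[0,0,0],0],
  [[0,30,0],[0,0,0],0],
  [[0,30,0],[0,0,0],0],
  [[0,30,0],[0,0,0],0],
  [[0,20,0],[0,0,0],0],
  [[0,7,0],[0,0,0],0],
  [[0,0,0],[0,0,0],0],
])

```text
time: 2.68
eef_pos: [659.1, 82.1, 82.1]
eef_rot: [-1.571, 0.004, 0.183]
force: [0.4, -1.1, 0.1]
grip_width: 0.004
```

```bash
python3 -c "
from h import *
st()
p,d=robot.camera('side');cv2.imwrite('pics/s2.png',cv2.resize(p[115:225,180:310],None,fx=5,fy=5,interpolation=cv2.INTER_CUBIC)[:,:,::-1])"
```

```text
t 2.68 fix [87.371  1.194] 82.11391919207583 yaw err 0.005893781898910488 F [ 0.22  -1.187  0.074] grip 0.0035986309322131494
```

View pics/s2.png

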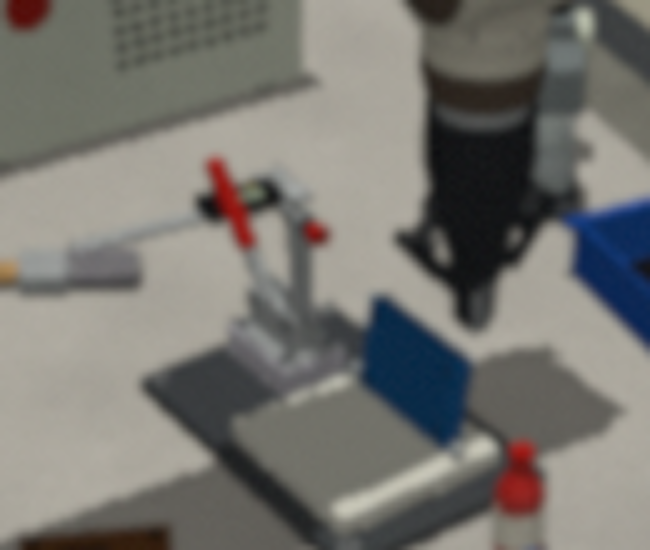

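The gripper is behind the cover, with its tip at (475,320) and the cover at (415,370) still standing. Now I push it forward slowly.

Request:
send_rows([
  [[-8,0,0],[0,0,0],0],
  [[-6,0,0],[0,0,0],0],
  [[-4,0,0],[0,0,0],0],
  [[-3,0,0],[0,0,0],0],
  [[-3,0,0],[0,0,0],0],
  [[-3,0,0],[0,0,0],0],
  [[-3,0,0],[0,0,0],0],
  [[-3,0,0],[0,0,0],0],
  [[-3,0,0],[0,0,0],0],
  [[-3,0,0],[0,0,0],0],
  [[-3,0,0],[0,0,0],0],
  [[-3,0,0],[0,0,0],0],
])

```text
time: 3.73
eef_pos: [615.8, 73.6, 84.3]
eef_rot: [-1.571, 0.0, 0.181]
force: [-0.3, -0.4, -0.5]
grip_width: -0.002
```

Request:
send_rows([
  [[-3,0,0],[0,0,0],0],
  [[-3,0,0],[0,0,0],0],
  [[-3,0,0],[0,0,0],0],
  [[-3,0,0],[0,0,0],0],
  [[-2,0,0],[0,0,0],0],
  [[0,0,0],[0,0,0],0],
  [[0,0,0],[0,0,0],0],
  [[0,0,0],[0,0,0],0],
  [[0,0,0],[0,0,0],0],
])

```text
time: 4.48
eef_pos: [602.4, 71.2, 84.2]
eef_rot: [-1.571, -0.0, 0.181]
force: [0.8, 0.1, 0.0]
grip_width: 0.005
```

```bash
python3 -c "
from h import *
st()
p,d=robot.camera('side');cv2.imwrite('pics/s3.png',cv2.resize(p[115:225,180:310],None,fx=5,fy=5,interpolation=cv2.INTER_CUBIC)[:,:,::-1])"
```

```text
t 4.48 fix [29.641  0.44 ] 84.23842412510777 yaw err 0.00400798425092358 F [ 0.806 -0.093  0.046] grip 0.004792652258113948
```

View pics/s3.png

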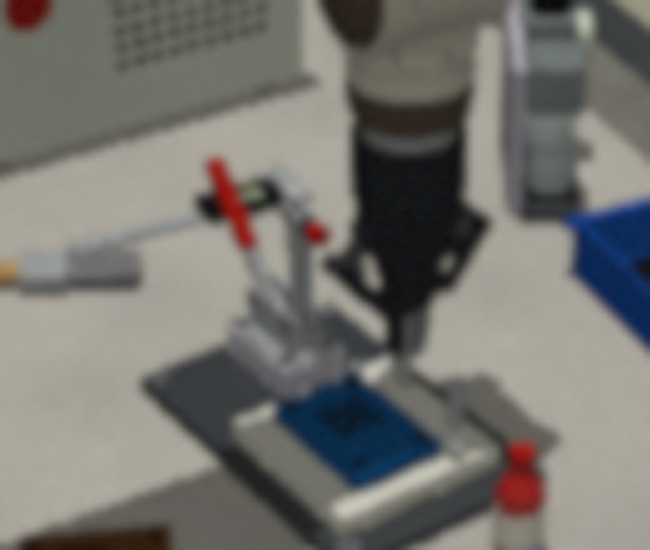

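The cover lies flat on the nest, at about (360,430). Now I lift, move to the front and measure where it rests.

Request:
send_rows([
  [[0,-30,0],[0,0,0],0],
  [[0,-30,0],[0,0,0],0],
  [[-35,0,0],[0,0,0],0],
  [[-35,0,0],[0,0,0],0],
  [[-35,0,0],[0,0,0],0],
  [[-25,0,0],[0,0,0],0],
  [[-15,0,0],[0,0,0],0],
  [[0,0,0],[0,0,0],0],
  [[0,0,0],[0,0,0],0],
])

```text
time: 5.28
eef_pos: [459.9, 45.0, 144.9]
eef_rot: [-1.571, -0.002, 0.181]
force: [-0.6, 0.4, -0.1]
grip_width: -0.002
```

```bash
cat >> h.py <<'E'
def cover(n):
    p,d=robot.camera(n);hsv=cv2.cvtColor(p,cv2.COLOR_RGB2HSV).astype(int);H,S,V=np.moveaxis(hsv,2,0)
    m=((H>95)&(H<125)&(S>110)).astype(np.uint8);c=proj(n,[*w(-10,0),44])[0]
    b=np.zeros_like(m);cv2.fillPoly(b,[np.int32([proj(n,[*w(x,y),44])[0] for x,y in((-70,-60),(-70,60),(55,60),(55,-60))])],1)
    v,u=np.nonzero(m&b);h=cv2.convexHull(np.float32(np.c_[u,v]))
    q=(onplane(n,h[:,0],44)[:,:2]-O)@RF;r=cv2.minAreaRect(np.float32(q));print(n,len(u),"rect fix",r,"\n",cv2.boxPoints(r),"ext",q.min(0),q.max(0))
    return p
E
python3 -c "
from h import *
st();cover('side');p=cover('top')
cv2.imwrite('pics/t4.png',cv2.resize(p[135:225,140:300],None,fx=5,fy=5,interpolation=cv2.INTER_CUBIC)[:,:,::-1])"
```

```text
t 5.28 fix [-115.233   -0.197] 144.85182874169567 yaw err 0.0038505516829512865 F [-0.511  0.514 -0.073] grip -0.00231981524607383
side 375 rect fix ((-22.736900329589844, -6.922435760498047), (70.30474090576172, 104.85198211669922), 0.659233033657074) 
 [[-58.49   45.096]
 [-57.284 -59.749]
 [ 13.016 -58.941]
 [ 11.81   45.905]] ext [-57.712 -59.68 ] [12.464 45.689]Traceback (most recent call last):
  File "<string>", line 3, in <module>
    st();cover('side');p=cover('top')
                         ~~~~~^^^^^^^
  File "h.py", line 28, in cover
    q=(onplane(n,h[:,0],44)[:,:2]-O)@RF;r=cv2.minAreaRect(np.float32(q));print(n,len(u),"rect fix",r,"\n",cv2.boxPoints(r),"ext",q.min(0),q.max(0))
                 ~^^^^^
TypeError: 'NoneType' object is not subscriptable
```

Request:
send_rows([
  [[0,30,0],[0,0,0],0],
  [[0,30,0],[0,-0.004,0],0],
  [[0,30,0],[0,0,0],0],
  [[0,14,0],[0,0,0],0],
  [[0,4,0],[0,0,0],0],
  [[0,0,0],[0,0,0],0],
  [[10,0,0],[0,0,0],0],
  [[10,0,0],[0,0,0],0],
  [[8,0,0],[0,0,0],0],
  [[0,0,0],[0,0,0],0],
])

```text
time: 6.22
eef_pos: [489.7, 50.6, 37.2]
eef_rot: [-1.571, -0.002, 0.185]
force: [0.1, 0.3, -0.1]
grip_width: -0.0
```

```bash
python3 -c "
from h import *
st();cover('side')"
```

```text
t 6.22 fix [-84.925   0.049] 37.23852862219081 yaw err 0.008146968927355391 F [ 0.194  0.277 -0.137] grip -0.00022387730638286348
side 366 rect fix ((-23.054988861083984, -6.027565002441406), (70.82563018798828, 106.92826843261719), 1.1530126333236694) 
 [[-59.536  46.713]
 [-57.385 -60.193]
 [ 13.426 -58.768]
 [ 11.275  48.138]] ext [-58.837 -59.68 ] [12.464 47.714]
```

Request:
send_rows([
  [[4,0,0],[0,0.008,0],0],
  [[4,0,0],[0,0,0],0],
  [[3,0,0],[0,0,0],0],
  [[3,0,0],[0,0,0],0],
  [[3,0,0],[0,0,0],0],
  [[3,0,0],[0,0,0],0],
  [[3,0,0],[0,0,0],0],
  [[3,0,0],[0,0,0],0],
  [[3,0,0],[0,0,0],0],
  [[3,0,0],[0,0,0],0],
  [[0,0,0],[0,0,0],0],
])

```text
time: 7.18
eef_pos: [519.1, 55.9, 36.2]
eef_rot: [-1.571, -0.0, 0.177]
force: [0.6, -0.1, -0.3]
grip_width: -0.001
```

```bash
python3 -c "
from h import *
st();cover('side')"
```

```text
t 7.18 fix [-55.003   0.114] 36.23670694306377 yaw err 3.6475902435884056e-05 F [ 0.605 -0.16  -0.316] grip -0.0013928781197644693
side 289 rect fix ((-17.825355529785156, -12.010807037353516), (70.03472900390625, 94.56288146972656), 0.6592330932617188) 
 [[-53.384  34.865]
 [-52.296 -59.692]
 [ 17.734 -58.886]
 [ 16.646  35.67 ]] ext [-52.607 -59.68 ] [16.975 35.563]
```

Request:
send_rows([
  [[3,0,0],[0,0,0],0],
  [[3,0,0],[0,0,0],0],
  [[3,0,0],[0,0,0],0],
  [[3,0,0],[0,0,0],0],
  [[3,0,0],[0,0,0],0],
  [[2,0,0],[0,0,0],0],
  [[2,0,0],[0,0,0],0],
  [[0,0,0],[0,0,0],0],
])

```text
time: 7.9
eef_pos: [536.5, 58.8, 36.1]
eef_rot: [-1.571, 0.003, 0.177]
force: [-6.1, -2.3, 3.8]
grip_width: -0.002
```

Request:
send_rows([
  [[1.5,0,0],[0,0,0],0],
  [[1.5,0,0],[0,0,0],0],
  [[0,0,0],[0,0,0],0],
])

```text
time: 8.15
eef_pos: [537.1, 58.8, 35.9]
eef_rot: [-1.572, 0.007, 0.177]
force: [-19.0, -5.0, 10.6]
grip_width: 0.001
```

```bash
python3 -c "
from h import *
st();cover('side')"
```

```text
t 8.15 fix [-36.767  -0.223] 35.92198713860055 yaw err -0.000483297184502296 F [-19.608  -1.602  10.617] grip 0.0013535659675306191
side 283 rect fix ((0.23276901245117188, -11.81881332397461), (94.86688232421875, 70.3341293334961), 89.0921401977539) 
 [[-35.681 -58.689]
 [ 34.644 -59.804]
 [ 36.147  35.051]
 [-34.178  36.166]] ext [-35.15  -59.159] [35.834 35.172]
```

Contact force went up to 20 N, so the cover has stopped. I'll retract to the handle side so both cameras can check that it is home before clamping.

Request:
send_rows([
  [[-10,0,0],[0,0,0],0],
  [[-15,0,0],[0,0,0],0],
  [[0,-38,0],[0,0,0],0],
  [[0,-38,0],[0,0,0],0],
  [[0,-38,0],[0,0,0],0],
  [[0,-38,0],[0,0,0],0],
  [[8,0,36],[0,0,0],0],
  [[8,0,36],[0,0,0],0],
  [[8,0,36],[0,0,0],0],
  [[8,0,36],[0,0,0],0],
  [[8,0,36],[0,0,0],0],
  [[8,0,36],[0,0,0],0],
])

```text
time: 9.2
eef_pos: [524.9, 278.4, 188.5]
eef_rot: [-1.57, -0.001, 0.177]
force: [0.8, -0.5, 0.3]
grip_width: 0.001
```

```bash
python3 -c "
from h import *
st();s=cover('side');p=cover('top')
a=cv2.resize(p[145:205,195:275],None,fx=7,fy=7,interpolation=cv2.INTER_CUBIC)
cv2.imwrite('pics/t5.png',a[:,:,::-1])
cv2.imwrite('pics/s5.png',cv2.resize(s[165:230,205:290],None,fx=8,fy=8,interpolation=cv2.INTER_CUBIC)[:,:,::-1])
for nm,pt in [('postA',[*w(51,-30),70]),('postB',[*w(51,30),70]),('homeRA',[*w(45,-50),44]),('homeRB',[*w(45,50),44]),('homeFA',[*w(-25,-50),44]),('homeFB',[*w(-25,50),44])]:
  q=proj('top',pt)[0];r=proj('side',pt)[0];print(nm,(q-[195,145]+.5)*7,(r-[205,165]+.5)*8)
"
```

```text
t 9.2 fix [-10.189 218.067] 188.54980885670653 yaw err -4.722884129615412e-06 F [ 0.735 -0.644  0.336] grip 0.001215583320025665
side 364 rect fix ((1.743499755859375, -7.177036285400391), (103.98591613769531, 70.6048812866211), 89.92106628417969) 
 [[-33.631 -59.121]
 [ 36.974 -59.219]
 [ 37.118  44.767]
 [-33.487  44.865]] ext [-33.613 -59.159] [37.007 44.84 ]
top 773 rect fix ((10.4920654296875, -0.6200523376464844), (67.82868194580078, 94.05863952636719), 0.7371423840522766) 
 [[-24.025  45.969]
 [-22.814 -48.082]
 [ 45.009 -47.209]
 [ 43.799  46.842]] ext [-23.473 -47.741] [44.778 46.679]
postA [322.164  58.521] [535.987 201.629]
postB [172.216  85.11 ] [452.804 136.052]
homeRA [376.095  77.988] [551.743 278.361]
homeRB [131.369 121.405] [414.796 167.571]
homeFA [406.621 247.218] [418.178 337.215]
homeFB [160.171 291.084] [284.247 221.363]
```

View pics/t5.png

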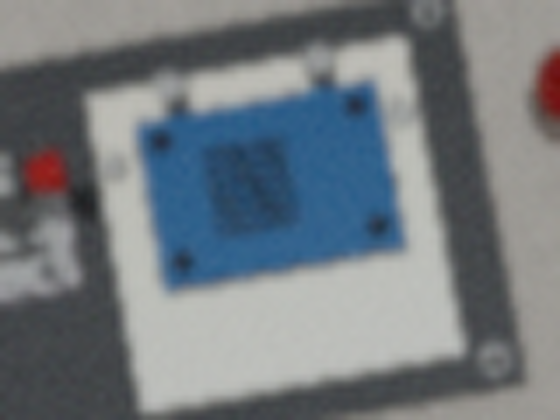

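View pics/s5.png

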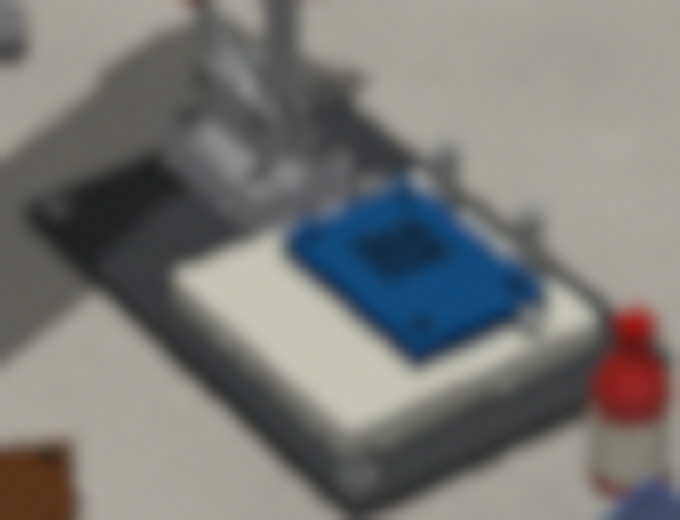

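The top view shows the cover's rear edge at (140,125) to (373,83), on both post fronts and parallel to the post line within 0.2°. Its measured centre is x=10.5 against 10 when home. The side view agrees, allowing for that camera's −4 to −8 mm offset. The cover is home, so I clamp it.

Request:
send_rows([
  [[10,0,-13],[0,0,0],0],
  [[10,0,-12],[0,0,0],0],
  [[0,18,0],[0,0,0],0],
  [[0,10,0],[0,0,0],0],
  [[0,6,1],[0,0,0],0],
  [[0,6,1],[0,0,0],0],
  [[0,6,1],[0,0,0],0],
  [[0,6,1],[0,0,0],0],
  [[0,6,1],[0,0,0],0],
  [[0,6,1],[0,0,0],0],
])

```text
time: 10.13
eef_pos: [548.0, 261.5, 124.1]
eef_rot: [-1.571, -0.001, 0.177]
force: [0.4, 0.2, 1.7]
grip_width: 0.003
```

Request:
send_rows([
  [[0,6,2],[0,0,0],0],
  [[0,6,2],[0,0,0],0],
  [[0,6,2],[0,0,0],0],
  [[0,6,2],[0,0,0],0],
  [[0,6,2],[0,0,0],0],
  [[0,6,2],[0,0,0],0],
  [[0,6,2],[0,0,0],0],
  [[0,4,2],[0,0,0],0],
  [[0,3,0],[0,0,0],0],
  [[0,0,0],[0,0,0],0],
])

```text
time: 10.97
eef_pos: [544.9, 277.2, 74.6]
eef_rot: [-1.571, 0.001, 0.177]
force: [-0.3, -0.5, -1.0]
grip_width: -0.002
```

```bash
python3 -c "
from h import *
st()"
```

```text
t 10.97 fix [  9.328 213.341] 74.63624636296343 yaw err 0.00032117708633455644 F [-0.334 -0.448 -1.026] grip -0.0016523255221891837
```

Request:
send_rows([
  [[0,2,0],[0,0,0],0],
  [[0,2,0],[0,0,0],0],
  [[0,2,0],[0,0,0],0],
  [[0,0,0],[0,0,0],0],
])

```text
time: 11.3
eef_pos: [545.3, 277.1, 69.2]
eef_rot: [-1.571, -0.0, 0.177]
force: [-0.6, 1.1, 1.9]
grip_width: 0.002
```

```bash
python3 -c "
from h import *
st();s=robot.camera('side')[0]
cv2.imwrite('pics/s6.png',cv2.resize(s[135:235,190:300],None,fx=6,fy=6,interpolation=cv2.INTER_CUBIC)[:,:,::-1])"
```

```text
t 11.3 fix [  9.689 213.195] 69.21360250933746 yaw err 1.1682730176876266e-05 F [-0.4    1.199  1.872] grip 0.0015872732826540158
```

View pics/s6.png

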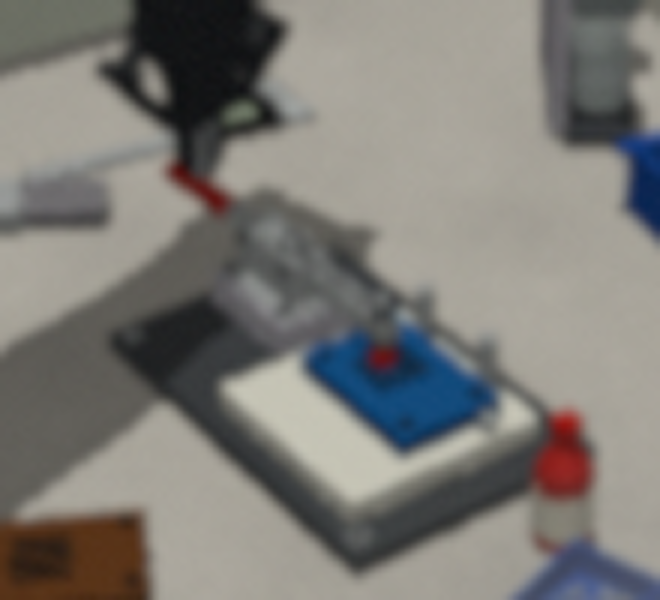

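The pad (383,357) is on the cover and the handle is nearly level. I'll keep pressing until it hits a firm stop.

Request:
send_rows([
  [[0,1.5,0],[0,0,0],0],
  [[0,1.5,0],[0,0,0],0],
  [[0,0,0],[0,0,0],0],
])

```text
time: 11.6
eef_pos: [545.5, 277.1, 68.5]
eef_rot: [-1.57, -0.002, 0.177]
force: [-5.8, -0.6, 14.3]
grip_width: -0.001
```

Request:
send_rows([
  [[0,1,0],[0,0,0],0],
  [[0,1,0],[0,0,0],0],
  [[0,0,0],[0,0,0],0],
])

```text
time: 11.85
eef_pos: [545.7, 277.2, 68.1]
eef_rot: [-1.57, -0.003, 0.177]
force: [-8.9, -3.0, 25.0]
grip_width: -0.004
```

The handle hit a firm stop at z=68 mm, with 68.4 expected at 0.95 rad. Now I retract and do a last check.

Request:
send_rows([
  [[0,-10,0],[0,0,0],0],
  [[0,-30,0],[0,0,0],0],
  [[0,-38,0],[0,0,0],0],
  [[0,-38,0],[0,0,0],0],
  [[-20,0,25],[0,0,0],0],
  [[-20,0,30],[0,0,0],0],
  [[-20,0,30],[0,0,0],0],
  [[-20,0,30],[0,0,0],0],
  [[0,0,0],[0,0,0],0],
  [[0,0,0],[0,0,0],0],
])

```text
time: 12.68
eef_pos: [445.0, 377.1, 180.2]
eef_rot: [-1.571, 0.0, 0.18]
force: [-0.5, -0.4, 0.1]
grip_width: 0.0
```

```bash
python3 -c "
from h import *
st();s=cover('side');p=cover('top')
d=robot.camera('top')[1]
a=np.vstack([cv2.resize(p[130:230,130:320],(760,400),interpolation=cv2.INTER_CUBIC)])
cv2.imwrite('pics/f.png',a[:,:,::-1])
hsv=cv2.cvtColor(p,cv2.COLOR_RGB2HSV).astype(int);uv,P=cloud('top',d,(130,135,210,225));h=hsv[uv[:,1],uv[:,0]]
f=np.c_[(P[:,:2]-O)@RF,P[:,2]];k=((h[:,0]<8)|(h[:,0]>172))&(h[:,1]>120)&(f[:,1]>140);print('handle',k.sum(),np.percentile(f[k],[5,50,95],axis=0))
for y in(180,195,210,225,240):
  q=k&(abs(f[:,1]-y)<7);print(y,q.sum(),np.median(f[q,2]) if q.any() else None)
"
```

```text
t 12.68 fix [-71.394 329.35 ] 180.2101588781284 yaw err 0.0029356735985791027 F [-0.562 -0.328  0.094] grip 0.00015119780435751275
side 317 rect fix ((1.6462860107421875, -7.056079864501953), (70.256591796875, 104.07795715332031), 0.46852222084999084) 
 [[-33.906  44.694]
 [-33.055 -59.381]
 [ 37.199 -58.806]
 [ 36.348  45.268]] ext [-33.548 -59.159] [37.007 44.84 ]
top 667 rect fix ((10.596141815185547, -0.8394775390625), (67.72114562988281, 94.47810363769531), 0.6428154110908508) 
 [[-23.792  46.017]
 [-22.732 -48.455]
 [ 44.985 -47.696]
 [ 43.925  46.776]] ext [-23.473 -47.964] [44.778 46.679]
handle 111 [[  1.357 180.295  62.795]
 [  6.696 208.655  67.702]
 [ 12.727 238.419  71.36 ]]
180 18 70.05040690634532
195 23 67.69104133923797
210 24 67.87252451168561
225 25 65.9080803801547
240 14 67.40235365599256
```

View pics/f.png

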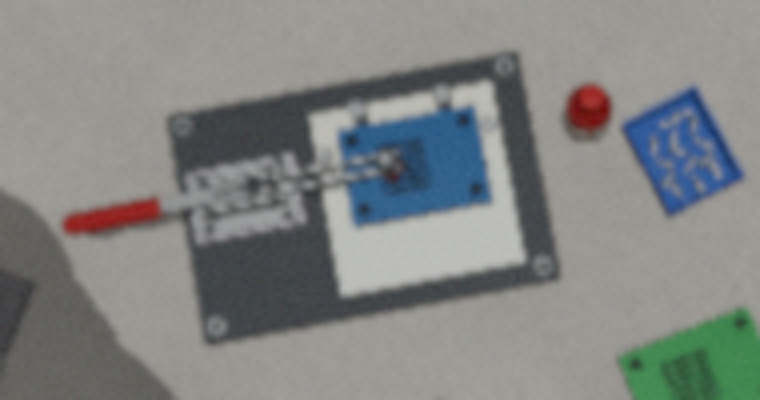

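The cover is at the posts (360,115) and (443,97), the pad is on it at (393,172), and the handle lies level at (110,217). The bottle and dish haven't moved.

```bash
python3 -c "
from cell import robot
print(robot.close_job())"
```

```text
the job is handed in; nothing more can be done
None
```

The cover is clamped in the fixture. I tipped it flat onto the nest from behind, pushed it back against the posts, then pushed the handle down. The job was handed in at about 12.8 s of the 51 s allowed.

- **Home position:** The push back stopped hard at about 20 N. Seen from above, the cover's centre is at fixture x of about 10.5 mm, where fully home is 10 mm. Its rear edge runs parallel to the line of the posts, and it did not move when clamped.
- **Clamp:** The pad is on the cover. The handle reached a firm stop at 25 N, with its upper side 66–70 mm above the bench. It stayed down after I withdrew the arm.
- **Bystanders:** The bottle and dish look untouched in the last top view. The final picture did not show the spare cover, screwdriver, brush or calliper, but the arm never came close to them.
- **Disagreement:** The side camera puts the cover's rear edge about 8 mm short of home. It also read the empty nest about 4 mm too far forward, so I trusted the top camera and the hard stop. That offset explains only about half of the gap. The fitted outline also shows a skew of 0.5–0.7°, which I put down to the fixture angle fit.

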